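Stand the recipe slate on the leaning easel

TASK

Take the taller of the two framed slates out of the rack and stand it on the recipe easel, long side up, square and centred, with its lower edge resting on the easel's ledge and its back flat against the leaning uprights, and let go. Nobody knows how high the ledge is clamped today, so keep hold of the slate, already leaned back like the uprights, and let it down gently until you feel it touch: do not drop it, let it flop over or press hard on the easel. Leave the low slate in the rack and the mug, soap bottle and tin where they are.

Things in the scene. Friction and masses are not known exactly. Their poses are not given: they have to be found in the camera images.
- rack: fixed wooden rack with two slots, 170 mm (x) by 190 mm (y) by 47 mm high; origin at the centre of its underside, z up. The slots run along its y at x = -45 and +45 mm, are 20 mm wide, their floor is 12 mm above the worktop and the rails beside them reach 47 mm. A slate stands upright in each slot, long face across the rack's x.
- tall_slate: the slate to be placed: dark writing slate in a pale wooden frame, 16 mm thick (x), 150 mm wide (y), 200 mm tall (z), about 0.3 to 0.6 kg, both faces alike, either face may be the back; origin at the centre of its lower edge, z up along its long side, x across its thickness. It stands with a little play in either slot of the rack.
- tall_slate_mid (a point): the centre of the tall slate, 100 mm above its lower edge; axes as the slate's
- low_slate: the other slate, same make, 16 mm thick (x), 150 mm wide (y), only 120 mm tall (z); origin at the centre of its lower edge. It stays in the rack.
- easel: fixed dark wooden recipe easel; origin on the worktop under it; base 190 mm (x) by 170 mm (y), 15 mm high, from x = -105 to +85 mm. It faces +x of its own frame (roughly away from the robot); its two uprights are hinged at x = 50 mm, 35 mm above the worktop, and lean back towards its -x.
- lean (a joint): how far the easel's uprights lean back from vertical, rad (0.40 to 0.65). It is stiff and stays as it is.
- face (a point): point on the front face of the leaning frame, mid-width, at hinge height. z runs up along the uprights, x straight out of the front, y across. The ledge sticks out along x, 134 mm wide: 32 mm clear depth from the face, then a lip standing 8 mm above it. The ledge's top is clamped firmly somewhere from z = 15 to 55 mm; where is not reported and must be felt or seen.
- uprights_top (a point): point on the same front face, mid-width, level with the uprights' top ends, 170 mm up from point face; same axes. The two uprights are 25 mm wide and 12 mm thick, centred 54.5 mm either side of the middle; a cross board fills the gap between them up to 50 mm above point face, higher up the 84 mm gap is open.
- mug: white mug, 82 mm across, 95 mm tall, a bystander; origin at the centre of its underside
- soap: plain white soap bottle, 60 mm across, 150 mm tall, a bystander; origin at the centre of its underside
- tin: plain metal tin, 80 mm across, 110 mm tall, a bystander; origin at the centre of its underside
Mind the look-alikes: they are no part of the job. Leave any yellow look-alike of the tall_slate alone.

How it is judged:
On the way, in this order (a step that is already met when the one before it is completed fails the run):
1. the tall slate has been lifted clear of the rack (height (world z) of tall_slate above 0.06 m and contact force between tall_slate and rack below 0.1 N), for 0.1 s.
2. the slate, still held and leaned back like the uprights, touches the easel (contact force between tall_slate and easel above 0.5 N and contact force between the fingers and tall_slate above 1 N and angle between the z axis of tall_slate and the z axis of face, either way round below 0.15 rad and angle between the x axis of tall_slate and the x axis of face, either way round below 0.15 rad), for 0.1 s.
At the end, for the whole second after the job is handed in: The tall slate is released and at rest on the easel, long side along the uprights, lower edge on the ledge, back against the uprights (within 5 mm), square and flush within 3.4 degrees, centred within 15 mm; the low slate still stands in the rack (angle between the z axis of tall_slate and the z axis of face, either way round below 0.06 rad and angle between the x axis of tall_slate and the x axis of face, either way round below 0.06 rad and x of tall_slate_mid in the frame of face between 0.004 and 0.013 m and y of tall_slate_mid in the frame of face between -0.015 and 0.015 m and z of tall_slate_mid in the frame of face between 0.109 and 0.161 m and contact force between tall_slate and easel above 1 N and contact force between the fingers and tall_slate below 0.1 N and linear speed of tall_slate below 0.01 m/s and angular speed of tall_slate below 0.1 rad/s and horizontal distance between low_slate and rack below 0.08 m and height (world z) of low_slate below 0.02 m); the robot touches nothing.
It fails at once if the slate is let fall or flop over when not held (faster than 0.35 m/s or 3 rad/s) (contact force between the fingers and tall_slate below 0.05 N and (linear speed of tall_slate above 0.35 m/s or angular speed of tall_slate above 3 rad/s)).
It fails at once if the slate is pressed on the easel harder than 40 N (contact force between tall_slate and easel above 40 N).
It fails at once if the low slate is moved more than 25 mm or knocked over (distance of low_slate from where it was at the start of the episode above 0.025 m or angle between low_slate's own z axis and vertical above 0.3 rad).
It fails at once if the mug, the soap bottle or the tin is moved more than 25 mm (distance of any of mug, soap, tin from where it was at the start of the episode above 0.025 m).
It also fails if it takes over 58 s, if anything falls off the work surface, if the arm or the gripper's body presses on something with over 40 N, if the wrist force passes 120 N, or if a joint passes its speed limit or range.

ROBOT

A 6-joint arm with a two-finger parallel gripper is mounted at the origin on the work surface. World frame = base frame: x ahead of the robot, y to its left, z up, the work surface at z = 0. Lengths are in m, angles in rad, forces in N, time in s.
With the tool pointing down it reaches from about 0.425 to 0.95 m from the base axis. Payload 3.5 kg.
Tool frame: the origin (TCP) lies midway between the tips of the shut fingers; the grasp point (between the pads) lies 19 mm behind it; z points along the fingers, y is the line along which they close (so a half turn about z gives the same grasp; the last joint's range is limited). The gripper opens to 85 mm and grips with 20 to 120 N. Pads are 22 mm wide; open, the fingers measure 114 mm over their backs; the gripper's body (76 mm by 85 mm) begins 54 mm behind the grasp point. The pads swing forward as they close: fully open they stand 13 mm farther back than shut.
Start: joints at [-1.318, 0.286, 1.577, -0, 1.279, -0.15], TCP at [0.265, -0.621, 0.231] pointing down, gripper open.
Joint ranges: [-2.77, 2.77], [-0.9, 2.22], [0.21, 2.48], [-1.53, 4.67], [0.24, 2.81], [-2.84, 2.84]. Speed limits (rad/s): [2.79, 2.79, 3.14, 3.14, 3.14, 3.14].

INTERFACE

Orientations are given as a unit quaternion [x, y, z, w].
In Python, from plant import ctrl, cams, order gives the robot as it stands.
- The arm moves only by the tool move_arm, never from a script. Its argument "plan" is one flat list of numbers, 7 for each row, row after row: the shift along the world's x, y, z in mm, then the turn, a rotation vector about the world's x, y, z in degrees, then the finger opening in mm, from 0 to 85.4. A call has 1 to 12 rows; each row shifts and turns the commanded pose from where the row before left it; what a row does not reach is not made up. A row lasts 1/10 s, in which the tool goes at most 50 mm and 8.59 degrees, less where a joint would pass 70% of its speed; a pose out of reach is approached as far as the arm can. A call is refused whole if a number of a shift passes 50 or a number of a turn 8.59, either way. A call with a gripper value outside its range is refused whole. The fingers move at their own pace and stop on an object; "newtons" is the grip in N (left out, the last holds). Time passes only in rows, so rows that do not move let the fingers close. It gives the time, the measured TCP pose, the force, the opening and the grip force at its end, in the units of the state.
- ctrl.get_state(): the state, without advancing time (a new reading comes with each control period).
- cams.read_camera(name): name is "scene" or "top" or "wrist"; returns a dict with "color" (480x640x3 uint8, red, green, blue), "fov_y" (degrees; the focal length in pixels is half the picture's height over the tangent of half this angle, whatever the lens; pixels are square), "cx", "cy" (the principal point, pixels), "origin" and "orientation" of the camera in the world; the wrist camera has in their place "T_tool_cam" (4x4, takes a point from camera to tool coordinates, whose origin is the TCP and whose axes are the flange's). Camera axes: x right, y up, looking along -z (the intrinsics and any distortion apply to the point x, -y, -z); pixel columns grow to the right and rows downward; lengths in m; the calibration is good to about 2 mm. A picture is of the moment at which its call begins: read the wrist's pose just before it. There is no depth.
- order.sign_off(): hands the job in; it is judged then, once.
The state is a dict: "time": time; "qpos": joint angles; "dq": joint speeds; "joint_efforts": joint torques, N m; "eef_pos": TCP position; "tcp_rot": TCP orientation; "contact_force": force on the tool from outside, world axes, zero at the start; "wrist_torque": the same for the moment, N m; "opening": opening from 0.0 (shut) to 1.0 (fully open); "finger_force": force on a finger pad.
Only numpy, scipy, OpenCV 4.12 (cv2) and the standard library are available. Lean on these libraries where they do the work, as an engineer would, in place of code of your own. Each camera call takes 0.05 s, during which the arm holds its last target. There are 200 camera calls.

## Working session

There is one attempt and no reset: what is moved stays moved. The work goes in short steps, Python scripts to look and compute and a tool call to move; the robot and the scene stay as the last step left them, time stands still between calls to the robot, and variables do not carry over. Pictures are saved under pics/ and viewed, at most 10 in all, crops included, and the job is handed in when it is done.

Besides the shell and the picture viewer there is one more tool, called after "Emit:" by a JSON object that holds its "op" and its "data". move_arm: Moves the arm, as the interface text tells. Its arguments: {"type":"object","properties":{"plan":{"type":"array","items":{"type":"number"}},"newtons":{"type":"number"}},"required":["plan"]}

```bash
mkdir -p pics; ls; python3 - <<'E'
from plant import ctrl,cams,order
import cv2,numpy as np,pickle
s=ctrl.get_state();print(s)
for n in ("scene","top"):
    d=cams.read_camera(n);cv2.imwrite(f"pics/{n}0.png",d["color"][:,:,::-1])
    pickle.dump(d,open(f"pics/{n}0.pkl","wb"))
    print(n,{k:v for k,v in d.items() if k!="color"})
E
```

```text
pics
{'time': 0.0, 'qpos': array([-1.31801255e+00,  2.87144908e-01,  1.57820934e+00,  3.05209950e-05,
        1.27857017e+00, -1.49984917e-01]), 'dq': array([-8.94158602e-04, -5.29211437e-04, -5.95752904e-04,  4.79275017e-05,
       -2.65950231e-04,  5.12781413e-04]), 'joint_efforts': array([-8.97251139e-04, -4.05979729e+01, -2.92626840e+01, -1.70042240e-04,
        5.75581755e-03,  1.23401125e-05]), 'eef_pos': array([ 0.26445359, -0.62031912,  0.2299435 ]), 'tcp_rot': array([ 9.79790829e-01,  2.00021431e-01, -4.53103380e-05, -1.16509573e-03]), 'contact_force': array([-0.16361859,  0.19588989,  0.2967714 ]), 'wrist_torque': array([-0.01795472,  0.0093314 , -0.0301746 ]), 'finger_force': 0.0, 'opening': 0.9999711334277827}
scene {'fov_y': 51.93890901230214, 'cx': 320.42066309745985, 'cy': 239.06641017307578, 'origin': array([ 1.30245644, -0.2474932 ,  1.1190028 ]), 'orientation': array([0.26824005, 0.18700633, 0.54431942, 0.77252332])}
top {'fov_y': 43.27183668151362, 'cx': 323.7292330397527, 'cy': 246.8167603852191, 'origin': array([0.50465541, 0.0039181 , 1.71788407]), 'orientation': array([ 0.0114395 , -0.01419388, -0.70081732,  0.71310781])}
```

View pics/scene0.png

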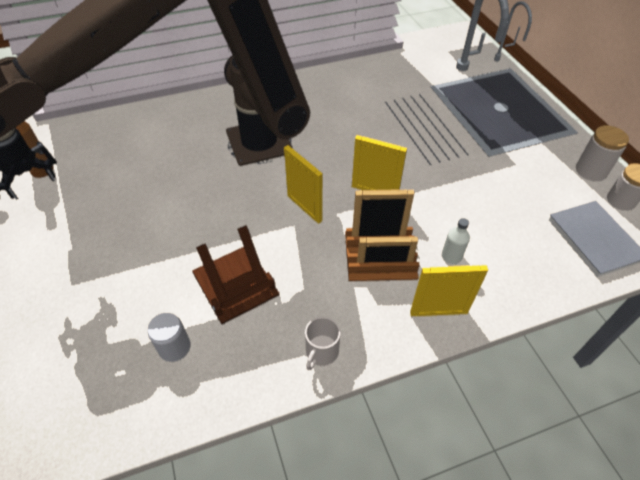

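View pics/top0.png

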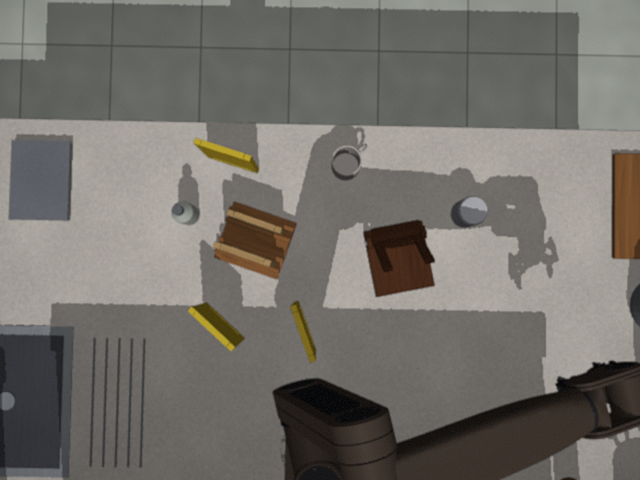

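```bash
cat > h.py <<'E'
import cv2,numpy as np,pickle
from scipy.spatial.transform import Rotation as R
def load(n): return pickle.load(open(f"pics/{n}.pkl","rb"))
def ray(d,uv):
    f=240/np.tan(np.radians(d["fov_y"]/2))
    v=np.array([(uv[0]-d["cx"])/f,-(uv[1]-d["cy"])/f,-1.])
    M=R.from_quat(d["orientation"]).as_matrix() if "orientation" in d else d["M"]
    v=M@v; return np.array(d["origin"]),v/np.linalg.norm(v)
def onz(d,uv,z):
    o,v=ray(d,uv); return o+v*(z-o[2])/v[2]
def tri(*pairs):
    A=np.zeros((3,3));b=np.zeros(3);rs=[ray(d,uv) for d,uv in pairs]
    for o,v in rs:
        P=np.eye(3)-np.outer(v,v);A+=P;b+=P@o
    p=np.linalg.solve(A,b)
    return p,[np.linalg.norm((np.eye(3)-np.outer(v,v))@(p-o)) for o,v in rs]
def proj(d,p):
    f=240/np.tan(np.radians(d["fov_y"]/2))
    M=R.from_quat(d["orientation"]).as_matrix() if "orientation" in d else d["M"]
    q=M.T@(np.array(p)-d["origin"]); return np.array([d["cx"]-f*q[0]/q[2],d["cy"]+f*q[1]/q[2]])
def crop(img,x0,y0,w=100,h=75,s=4,step=10):
    c=cv2.resize(img[y0:y0+h,x0:x0+w,::-1],None,fx=s,fy=s,interpolation=cv2.INTER_CUBIC)
    c=np.clip(c*1.5,0,255).astype(np.uint8)
    for x in range(-x0%step,w,step):
        cv2.line(c,(x*s,0),(x*s,5),(0,255,0),1);cv2.putText(c,str(x+x0),(x*s,14),0,.32,(0,255,0),1)
    for y in range(-y0%step,h,step):
        cv2.line(c,(0,y*s),(5,y*s),(0,255,0),1);cv2.putText(c,str(y+y0),(6,y*s+4),0,.32,(0,255,0),1)
    return c
E
python3 - <<'E'
from h import *
s,t=load("scene0")["color"],load("top0")["color"]
a=np.hstack([crop(s,187,224,100,100),crop(s,335,185,100,100)])[:, :]
b=np.hstack([crop(t,355,215,90,90),crop(t,208,195,90,90)])
a=cv2.resize(a,(720,360)) if 0 else a
cv2.imwrite("pics/c_s.png",a);cv2.imwrite("pics/c_t.png",b)
E
```

```text
(no output)
```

View pics/c_s.png

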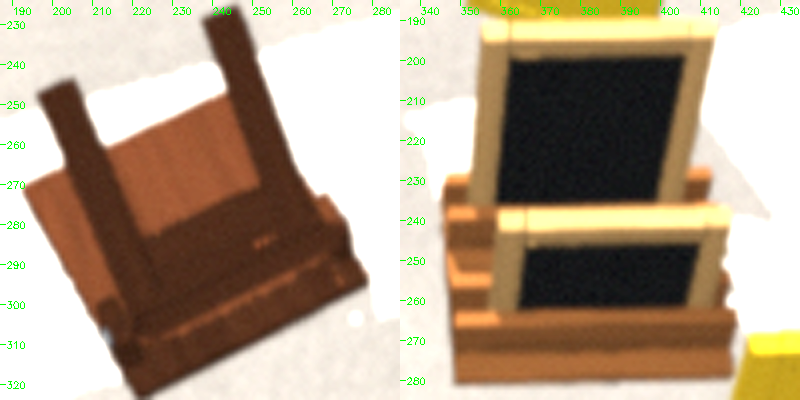

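View pics/c_t.png

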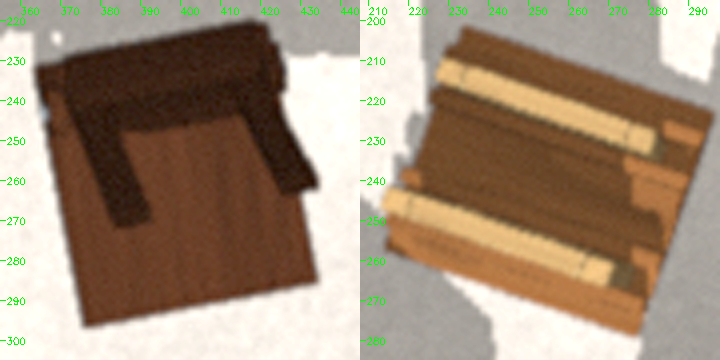

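```bash
python3 - <<'E'
from h import *
S,T=load("scene0"),load("top0"); np.set_printoptions(precision=4,suppress=True)
print("slate corners")
c=[onz(T,p,.212) for p in [(216,242),(213.5,248.5),(272,260.5),(269.5,266.5)]]
for p in c: print(p)
m=np.mean(c,0);u=(c[2]+c[3]-c[0]-c[1])/2;print("mid",m,"len",np.hypot(*u[:2]),"ang",np.degrees(np.arctan2(u[1],u[0])))
# scene top corners: front left,right; back left right
c2=[onz(S,p,.212) for p in [(355.5,194.5),(411.5,195),(357.5,190),(413.5,190)]]
print(np.array(c2),np.mean(c2,0))
m_l=np.mean([onz(T,p,.132) for p in [(221+6,215),(229,209.5),(280,233),(282,227)]],0);print("low mid",m_l)
print("easel base")
b=[onz(T,p,.015) for p in [(376,296.5),(434.5,285.5)]];print(b,np.linalg.norm(b[1]-b[0]))
b2=[onz(S,(193,270.5),.015),onz(S,(222,323.5),0),onz(S,(278,296),0)];print(np.array(b2),np.linalg.norm(b2[2]-b2[1]),np.linalg.norm((b2[1]-b2[0])[:2]))
for a in (b[1]-b[0],b2[2]-b2[1]): print(np.degrees(np.arctan2(a[0],-a[1]))) # dev of -y dir
# upright top back corners
for ps,pt in [((195.5,247),(384,271.5)),((204,243.5),(391.5,268)),((237,228),(424,263.5)),((245.5,225),(432,261.5))]:
    print(tri((S,ps),(T,pt)))
for n,p,r in [("mug",(346,162),.095),("tin",(470,211),.11),("soap",(181,208),.15),("ya",(296,303),.2),("ya2",(313,360),.2),("yb",(192,308),.2),("yb2",(236,347),.2)]: print(n,onz(T,p,r))
E
```

```text
slate corners
[0.5666 0.2669 0.212 ]
[0.5503 0.2727 0.212 ]
[0.523  0.1266 0.212 ]
[0.508  0.1325 0.212 ]
mid [0.537  0.1997 0.212 ] len 0.14667056063922423 ang -107.03980516719666
[[0.5273 0.1274 0.212 ]
 [0.5762 0.2597 0.212 ]
 [0.5145 0.1381 0.212 ]
 [0.5622 0.2723 0.212 ]] [0.545  0.1994 0.212 ]
low mid [0.6266 0.1812 0.132 ]
easel base
[array([ 0.4294, -0.1514,  0.015 ]), array([ 0.4631, -0.3155,  0.015 ])] 0.1675161591557816
[[ 0.4729 -0.3135  0.015 ]
 [ 0.6488 -0.2755  0.    ]
 [ 0.6184 -0.1179  0.    ]] 0.16051534284252975 0.1799962278617525
11.596242264490487
-169.0686933314477
(array([ 0.4954, -0.2247,  0.1241]), [np.float64(0.06300165661833981), np.float64(0.06300165661833981)])
(array([ 0.5047, -0.2222,  0.1414]), [np.float64(0.042979342163454254), np.float64(0.042979342163454226)])
(array([ 0.5315, -0.2146,  0.226 ]), [np.float64(0.035655556499117017), np.float64(0.03565555649911697)])
(array([ 0.543 , -0.2122,  0.2534]), [np.float64(0.05361732299580715), np.float64(0.053617322995807216)])
mug [ 0.7936 -0.058   0.095 ]
tin [ 0.6654 -0.3903  0.11  ]
soap [0.6559 0.3706 0.15  ]
ya [0.4179 0.0654 0.2   ]
ya2 [0.277  0.0203 0.2   ]
yb [0.401 0.325 0.2  ]
yb2 [0.306  0.2129 0.2   ]
```

```bash
python3 - <<'E'
from h import *
S,T=load("scene0"),load("top0"); np.set_printoptions(precision=4,suppress=True)
for pt,ps in [((384,271.5),(237,228)),((391.5,268),(245.5,225)),((424,263.5),(195.5,247)),((432,261.5),(204,243.5))]:
    pass
Q=[]
for ps,pt in [((245.5,225),(384,271.5)),((237,228),(391.5,268)),((204,243.5),(424,263.5)),((195.5,247),(432,261.5))]:
    p,e=tri((S,ps),(T,pt));print(p,e[0]);Q.append(p)
a=Q[3]-Q[0];print("yaw",np.degrees(np.arctan2(a[0],-a[1])),np.linalg.norm(a))
b=[onz(T,p,.015) for p in [(376,296.5),(434.5,285.5)]]
yaw=np.radians(11.5);x=np.array([np.cos(yaw),np.sin(yaw)])
for rear in (np.mean(b,0)[:2],): 
    o=rear+.105*x;print("origin",o)
    m=np.mean(Q,0); dx=(m[:2]-o)@x; dy=(m[:2]-o)@[-x[1],x[0]];print("top back dx,dy,z",dx,dy,m[2])
    print("lean from z,x:",[ (np.degrees(L),.05-.17*np.sin(L)-.012*np.cos(L),.035+.17*np.cos(L)-.012*np.sin(L)) for L in (.4,.45,.5,.55,.6,.65)])
E
```

```text
[ 0.5005 -0.1557  0.1755] 0.0005701745881526365
[ 0.5092 -0.1762  0.1821] 0.0017502849568995559
[ 0.5221 -0.2614  0.1724] 0.0028356600732457873
[ 0.5275 -0.2821  0.1742] 0.003470081022504804
yaw 12.025778258234968 0.129217917295677
origin [ 0.5491 -0.2125]
top back dx,dy,z -0.03487989281374964 0.0006498720882183553 0.17604415333650075
lean from z,x: [(np.float64(22.918311805232932), np.float64(-0.027253850120505217), np.float64(0.18690734887278668)), (np.float64(25.783100780887047), np.float64(-0.03474950602714126), np.float64(0.18285642099062033)), (np.float64(28.64788975654116), np.float64(-0.04203333230539899), np.float64(0.17843592905811292)), (np.float64(31.51267873219528), np.float64(-0.04908712318292614), np.float64(0.17365692200294805)), (np.float64(34.37746770784939), np.float64(-0.055893247856072165), np.float64(0.1685313448539049)), (np.float64(37.24225668350351), np.float64(-0.062434694557715394), np.float64(0.163072008884507))]
```

Emit:
{"op": "move_arm", "data": {"plan": [0,0,40,0,0,0,85,0,40,40,0,0,0,85,20,50,40,0,0,0,85,20,50,40,0,0,0,85,20,50,30,0,0,0,85,30,50,0,0,0,0,85,30,50,0,0,0,0,85,30,50,0,0,0,0,85,30,50,0,0,0,0,85,30,50,0,0,0,0,85,30,50,0,0,0,0,85,20,50,0,0,0,0,85]}}

```text
time: 1.3
eef_pos: [0.4843, -0.1649, 0.39]
tcp_rot: [0.98, 0.2, -0.0, -0.0]
contact_force: [1.1, -0.6, -0.4]
opening: 0.995
finger_force: 0.0
```

```bash
cat >> h.py <<'E'
def snap(name):
    from plant import ctrl,cams
    s=ctrl.get_state();d=cams.read_camera("wrist")
    W=np.eye(4);W[:3,:3]=R.from_quat(s["tcp_rot"]).as_matrix();W[:3,3]=s["eef_pos"]
    C=W@np.array(d["T_tool_cam"]);d["M"]=C[:3,:3];d["origin"]=C[:3,3]
    pickle.dump(d,open(f"pics/{name}.pkl","wb"));cv2.imwrite(f"pics/{name}.png",d["color"][:,:,::-1])
    print(name,s["time"],s["eef_pos"],d["origin"],d["fov_y"],proj(d,s["eef_pos"]),set(d));return d
E
python3 -c "
from h import *
d=snap('w1');print(d['M'])"
```

```text
w1 1.3 [ 0.48426885 -0.16491566  0.38997154] [ 0.54992546 -0.13770022  0.53239491] 62.50173445883206 [314.00108259 311.5473316 ] {'T_tool_cam', 'cy', 'fov_y', 'cx', 'origin', 'M', 'color'}
[[ 3.92238118e-01  8.83413552e-01  2.56378149e-01]
 [-9.19863340e-01  3.76947736e-01  1.08452016e-01]
 [-8.33182515e-04 -2.78371875e-01  9.60473011e-01]]
```

View pics/w1.png

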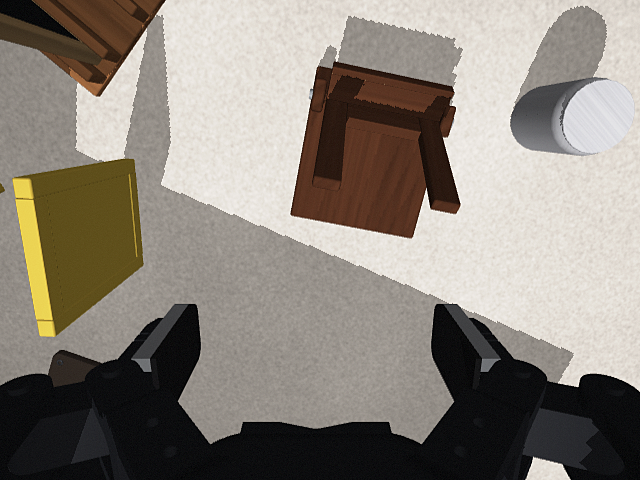

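```bash
python3 - <<'E'
from h import *
np.set_printoptions(precision=4,suppress=True)
S,T,W=load("scene0"),load("top0"),load("w1")
g=cv2.cvtColor(W["color"],cv2.COLOR_RGB2GRAY)
P=np.array([(291,215),(411,238),(313,186),(337,190),(433,212),(458,214),(313,179),(338,183),(431,206),(459,205)],np.float32)
q=cv2.cornerSubPix(g,P.reshape(-1,1,2).copy(),(4,4),(-1,-1),(3,50,.01)).reshape(-1,2);print(np.c_[P,q])
q=np.where(np.abs(q-P).max(1,keepdims=True)>2.5,P,q)
A,B=onz(W,q[0],.015),onz(W,q[1],.015);print(A,B,np.linalg.norm(A-B))
d=A-B;yaw=np.arctan2(-d[0],d[1]);x=np.array([np.cos(yaw),np.sin(yaw)]);y=np.array([-x[1],x[0]])
o=(A+B)[:2]/2+.105*x;print("yaw",np.degrees(yaw),"origin",o)
Q=[]
for i,ps,pt in [(2,(245.5,225),(384,271.5)),(3,(237,228),(391.5,268)),(4,(204,243.5),(424,263.5)),(5,(195.5,247),(432,261.5))]:
    p,e=tri((S,ps),(T,pt),(W,q[i]));r=p[:2]-o;print(p,np.array(e),"dx,dy",r@x,r@y);Q.append(p)
# 1-D: back-top point ray with easel frame plane y known -> lean from ray intersect of height/x curve
for L in np.arange(.4,.66,.05):
    for dy,i in ((.067,2),(.042,3),(-.042,4),(-.067,5)):
        p=np.r_[o+x*(.05-.17*np.sin(L)-.012*np.cos(L))+y*dy,.035+.17*np.cos(L)-.012*np.sin(L)]
        print(round(L,2),proj(W,p)-q[i],end=" ")
    print()
E
```

```text
[[291.     215.     289.7477 214.2188]
 [411.     238.     411.4699 237.7572]
 [313.     186.     312.1749 185.233 ]
 [337.     190.     338.3784 188.5235]
 [433.     212.     430.1318 208.4409]
 [458.     214.     455.3099 213.5773]
 [313.     179.     312.715  176.2206]
 [338.     183.     340.9189 181.2312]
 [431.     206.     430.1251 208.435 ]
 [459.     205.     460.3671 204.1476]]
[ 0.4304 -0.1507  0.015 ] [ 0.465  -0.3153  0.015 ] 0.16820006652439454
yaw 11.881913592372525 origin [ 0.5505 -0.2114]
[ 0.5004 -0.1556  0.1753] [0.0005 0.0007 0.0003] dx,dy -0.03749312418127062 0.06496568337905016
[ 0.5085 -0.1767  0.1817] [0.0012 0.0024 0.0013] dx,dy -0.03385580747191532 0.042645696516605214
[ 0.5223 -0.263   0.1753] [0.0015 0.0049 0.0042] dx,dy -0.03815866571384128 -0.044697554104460024
[ 0.5288 -0.2835  0.1787] [0.002  0.0057 0.0041] dx,dy -0.0360426856440342 -0.06610866491099947
0.4 [  0.2101 -10.0845] 0.4 [ 2.139  -7.7668] 0.4 [  0.4697 -12.7132] 0.4 [ 2.6754 -9.2898] 
0.45 [-1.3821 -2.2801] 0.45 [ 0.0767 -0.0869] 0.45 [-3.1202 -5.44  ] 0.45 [-1.3541 -2.134 ] 
0.5 [-2.8698  4.9681] 0.5 [-1.8885  7.0384] 0.5 [-6.6379  1.2844] 0.5 [-5.3188  4.4745] 
0.55 [-4.2511 11.6536] 0.55 [-3.752  13.6033] 0.55 [-10.0701   7.4556] 0.55 [-9.2029 10.5319] 
0.6 [-5.5252 17.7752] 0.6 [-5.5105 19.6069] 0.6 [-13.4053  13.0739] 0.6 [-12.9927  16.0387] 
0.65 [-6.6923 23.336 ] 0.65 [-7.1619 25.0526] 0.65 [-16.634   18.1438] 0.65 [-16.6764  20.9998]
```

Emit:
{"op": "move_arm", "data": {"plan": [7,46,0,0,0,8.2,85,7,46,0,0,0,8.2,85,7,46,0,0,0,8.2,85,7,46,0,0,0,8.2,85,7,46,0,0,0,8.2,85,7,46,0,0,0,8.2,85,7,46,0,0,0,0,85,7,46,0,0,0,0,85,0,0,0,0,0,0,85,0,0,0,0,0,0,85]}}

```text
time: 2.35
eef_pos: [0.5393, 0.2019, 0.3897]
tcp_rot: [0.807, 0.591, -0.001, -0.0]
contact_force: [-0.1, -0.2, -0.1]
opening: 0.999
finger_force: 0.0
```

```bash
python3 -c "
from h import *
from plant import ctrl
d=snap('w2');s=ctrl.get_state();print(s['qpos'],s['tcp_rot'])"
```

```text
w2 2.35 [0.53927561 0.20190441 0.38972378] [0.56158443 0.26883506 0.5320762 ] 62.50173445883206 [313.54576062 310.17596773] {'color', 'cy', 'fov_y', 'origin', 'cx', 'M', 'T_tool_cam'}
[ 1.80641862e-01 -9.30489032e-03  1.62102708e+00 -5.41607721e-04
  1.53122621e+00  4.89418397e-01] [ 8.07425478e-01  5.89969122e-01 -7.28064376e-04 -5.14720517e-05]
```

View pics/w2.png

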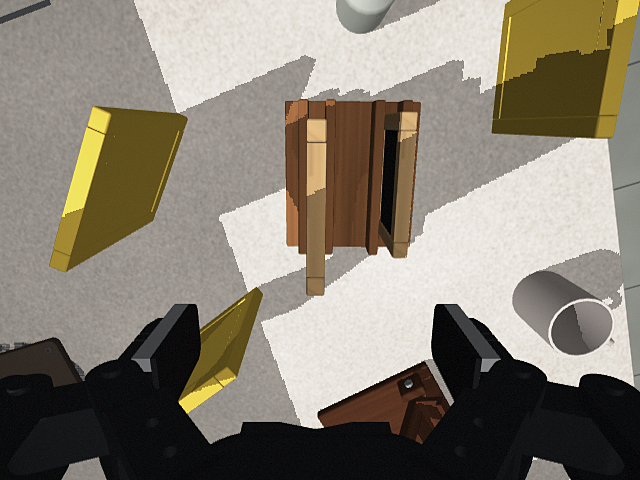

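```bash
python3 - <<'E'
from h import *
np.set_printoptions(precision=4,suppress=True)
W=load("w2");im=W["color"]
hsv=cv2.cvtColor(im,cv2.COLOR_RGB2HSV)
fa=[];
for v in range(130,285,5):
    # tall slate bar: pale columns
    row=im[v,295:340].astype(float);g=row@[.3,.6,.1]
    dg=np.diff(g);fa.append((v,295+.5+np.argmax(dg),295+.5+np.argmin(dg)))
fa=np.array(fa);print(fa[::4])
c=[(307,119),(327,119),(307,294.5),(325,294.5)]
c=cv2.cornerSubPix(cv2.cvtColor(im,cv2.COLOR_RGB2GRAY),np.array(c,np.float32).reshape(-1,1,2),(4,4),(-1,-1),(3,50,.01)).reshape(-1,2);print(c)
p=np.array([onz(W,k,.212) for k in c]);print(p)
far,near=(p[0]+p[1])/2,(p[2]+p[3])/2;d=far-near
print("len",np.linalg.norm(d),"thick",np.linalg.norm(p[0]-p[1]),np.linalg.norm(p[2]-p[3]),"slate yaw",np.degrees(np.arctan2(-d[0],d[1])),"mid",p.mean(0))
from scipy.spatial.transform import Rotation as R
from plant import ctrl
M=R.from_quat(ctrl.get_state()["tcp_rot"]).as_matrix();print(M,"tool y ang",np.degrees(np.arctan2(M[1,1],M[0,1])))
E
```

```text
[[130.  306.5 325.5]
 [150.  306.5 325.5]
 [170.  306.5 325.5]
 [190.  306.5 316.5]
 [210.  306.5 296.5]
 [230.  306.5 324.5]
 [250.  306.5 297.5]
 [270.  324.5 298.5]]
[[306.758  118.9262]
 [325.4582 119.4123]
 [307.     294.5   ]
 [323.1329 295.2069]]
[[0.5557 0.275  0.212 ]
 [0.5694 0.2702 0.212 ]
 [0.5105 0.1345 0.212 ]
 [0.5238 0.1296 0.212 ]]
len 0.1477134392761558 thick 0.014486870055747189 0.01419007028303124 slate yaw -17.902070426347546 mid [0.5399 0.2023 0.212 ]
[[ 0.3039  0.9527 -0.0012]
 [ 0.9527 -0.3039 -0.0008]
 [-0.0011 -0.0009 -1.    ]] tool y ang -17.690373716472948
```

Emit:
{"op": "move_arm", "data": {"plan": [0,0,-45,0,0,0,85,0,0,-45,0,0,0,85,0,0,-45,0,0,0,85,0,0,-45,0,0,0,85,0,0,-30,0,0,0,85,0,0,-12,0,0,0,85,0,0,0,0,0,0,0,0,0,0,0,0,0,0,0,0,0,0,0,0,0,0,0,0,0,0,0,0], "newtons": 70}}

```text
time: 3.4
eef_pos: [0.5409, 0.2013, 0.171]
tcp_rot: [0.808, 0.59, 0.002, 0.001]
contact_force: [-0.8, 0.8, -0.1]
opening: 0.324
finger_force: 0.0
```

Emit:
{"op": "move_arm", "data": {"plan": [0,0,0,0,0,0,0,0,0,0,0,0,0,0,0,0,0,0,0,0,0,0,0,0,0,0,0,0]}}

```text
time: 3.8
eef_pos: [0.5404, 0.2015, 0.1705]
tcp_rot: [0.808, 0.59, 0.001, 0.0]
contact_force: [-1.0, 0.5, 6.5]
opening: 0.177
finger_force: 69.4
```

Emit:
{"op": "move_arm", "data": {"plan": [0,0,10,0,0,0,0,0,0,20,0,0,0,0,0,0,30,0,0,0,0,0,0,40,0,0,0,0,0,0,40,0,0,0,0,0,0,40,0,0,0,0,0,0,40,0,0,0,0,0,0,30,0,0,0,0,0,0,0,0,0,0,0,0,0,0,0,0,0,0]}}

```text
time: 4.8
eef_pos: [0.5392, 0.2011, 0.417]
tcp_rot: [0.808, 0.59, -0.001, -0.0]
contact_force: [-0.2, 1.0, -4.8]
opening: 0.181
finger_force: 68.7
```

```bash
python3 - <<'E'
from h import *
np.set_printoptions(precision=4,suppress=True)
yaw=np.radians(11.85);x=np.array([np.cos(yaw),np.sin(yaw),0]);y=np.array([-x[1],x[0],0]);o=np.array([.5505,-.2114,0])
N=[];W_=[]
def F(L,dy,s): return o+x*(.05-s*np.sin(L))+y*dy+[0,0,.035+s*np.cos(L)]
for n in ("w1","scene0","top0"):
    D=load(n);g=cv2.cvtColor(D["color"],cv2.COLOR_RGB2GRAY);g=cv2.resize(g,None,fx=2,fy=2,interpolation=cv2.INTER_CUBIC)
    ls=cv2.createLineSegmentDetector().detect(g)[0].reshape(-1,4)/2-.25
    for dy in (.067,.042,-.042,-.067):
        a,b=proj(D,F(.48,dy,.03)),proj(D,F(.48,dy,.17));u=(b-a)/np.linalg.norm(b-a)
        for l in ls:
            p,q=l[:2],l[2:];w=q-p;le=np.linalg.norm(w)
            if le<12:continue
            ang=abs(np.cross(u,w/le)); m=(p+q)/2-a; off=np.cross(u,m)
            if ang<.16 and abs(off)<5 and 0<m@u<np.linalg.norm(b-a):
                n1=np.cross(ray(D,p)[1],ray(D,q)[1]);n1/=np.linalg.norm(n1)
                # lean implied with known yaw: n.(-x sin+z cos)=0
                L=np.arctan2(n1[2],n1@x); L=(L+np.pi/2)%np.pi-np.pi/2
                print(n,dy,l,"len",round(le,1),"off",round(off,1),"lean",round(L,3),"sens",round(np.hypot(n1[2],n1@x),2))
E
```

```text
<stdin>:14: DeprecationWarning: Arrays of 2-dimensional vectors are deprecated. Use arrays of 3-dimensional vectors instead. (deprecated in NumPy 2.0)
Traceback (most recent call last):
TypeError: type numpy.ndarray doesn't define __round__ method
```

```bash
python3 -W ignore - <<'E'
from h import *
np.set_printoptions(precision=4,suppress=True)
yaw=np.radians(11.85);x=np.array([np.cos(yaw),np.sin(yaw),0]);y=np.array([-x[1],x[0],0]);o=np.array([.5505,-.2114,0])
def F(L,dy,s): return o+x*(.05-s*np.sin(L))+y*dy+[0,0,.035+s*np.cos(L)]
ns=[]
for n in ("w1","scene0","top0"):
    D=load(n);g=cv2.cvtColor(D["color"],cv2.COLOR_RGB2GRAY);g=cv2.resize(g,None,fx=2,fy=2,interpolation=cv2.INTER_CUBIC)
    ls=cv2.createLineSegmentDetector().detect(g)[0].reshape(-1,4)/2-.25
    for l in ls:
      for dy in (.067,.042,-.042,-.067):
        a,b=proj(D,F(.48,dy,.03)),proj(D,F(.48,dy,.17));u=(b-a)/np.linalg.norm(b-a)
        p,q=l[:2],l[2:];w=q-p;le=float(np.linalg.norm(w))
        if le<12:continue
        ang=abs(float(np.cross(u,w/le))); m=(p+q)/2-a; off=float(np.cross(u,m))
        if ang<.16 and abs(off)<5 and 0<m@u<np.linalg.norm(b-a):
            n1=np.cross(ray(D,p)[1],ray(D,q)[1]);n1/=np.linalg.norm(n1);ns.append(n1*le)
            L=np.arctan2(n1[2],n1@x); L=(L+np.pi/2)%np.pi-np.pi/2
            print(n,dy,l.round(1),"len %.1f off %.1f lean %.3f sens %.2f"%(le,off,L,np.hypot(n1[2],n1@x)))
            break
v=np.linalg.svd(np.array(ns))[2][2];v*=np.sign(v[2]);print(v,"lean",np.arctan2(-v@x,v[2]),"side",v@y)
E
```

```text
w1 -0.067 [439.3 126.3 460.1 204.1] len 80.5 off -1.2 lean 0.495 sens 0.57
w1 -0.042 [430.  208.7 417.3 138.1] len 71.7 off 3.5 lean 0.494 sens 0.48
w1 0.067 [311.1 183.2 325.9  97. ] len 87.4 off -0.2 lean 0.489 sens 0.03
w1 0.042 [345.7 120.6 340.5 185.7] len 65.2 off -0.7 lean 0.491 sens 0.15
w1 -0.067 [462.  203.8 454.5 175.7] len 29.1 off -2.9 lean 0.502 sens 0.57
w1 -0.067 [448.2 166.9 440.6 138.2] len 29.7 off 0.5 lean 0.490 sens 0.57
scene0 -0.067 [203.2 264.7 195.5 247.1] len 19.2 off -0.8 lean 0.599 sens 0.10
scene0 0.067 [245.7 224.3 266.2 278.7] len 58.2 off -0.8 lean 0.565 sens 0.22
scene0 0.042 [243.4 245.5 236.7 229. ] len 17.8 off -1.1 lean 0.664 sens 0.19
scene0 -0.042 [205.1 242.8 211.9 259.8] len 18.3 off -1.1 lean 0.421 sens 0.13
scene0 -0.042 [212.6 260.8 221.8 281.7] len 22.9 off -0.5 lean 0.680 sens 0.12
scene0 0.042 [251.6 269.6 243.9 248.4] len 22.5 off -1.3 lean 0.476 sens 0.20
scene0 -0.067 [216.6 297.7 203.4 266.8] len 33.6 off -1.0 lean 0.569 sens 0.10
top0 -0.067 [423.5 238.7 434.2 259.6] len 23.5 off 0.4 lean 0.559 sens 0.32
top0 0.067 [382.8 270.8 370.3 239. ] len 34.2 off 0.8 lean 0.480 sens 0.20
top0 -0.042 [424.7 263.1 414.8 243.3] len 22.1 off 1.2 lean 0.538 sens 0.30
top0 0.042 [384.6 249.  392.  266.5] len 19.0 off 0.4 lean 0.480 sens 0.24
[-0.4735 -0.1042  0.8746] lean 0.5062083811749946 side -0.004778552573414236
```

```bash
cat > tgt.py <<'E'
from h import *
np.set_printoptions(precision=4,suppress=True)
psi=np.radians(11.85);L=.494
x=np.array([np.cos(psi),np.sin(psi),0]);y=np.array([-x[1],x[0],0]);z=np.array([0,0,1.])
xf=np.cos(L)*x+np.sin(L)*z;zf=-np.sin(L)*x+np.cos(L)*z
face=np.array([.5505,-.2114,0])+.052*x+.035*z
Mt=np.c_[-y*-1,xf,-zf]; Mt[:,0]=np.cross(xf,-zf)
def T(sb,d): return face+(sb+.1585)*zf+d*xf
def now():
    from plant import ctrl
    s=ctrl.get_state();p=s["eef_pos"];M=R.from_quat(s["tcp_rot"]).as_matrix()
    r=p-face
    print("t",s["time"],"p",p,"sb",r@zf-.1585,"d",r@xf,"dy",r@y,"F_f",[float(s["contact_force"]@k) for k in (xf,y,zf)],"tq",s["wrist_torque"])
    print("q",s["qpos"],"rotvec left deg",np.degrees(R.from_matrix(Mt@M.T).as_rotvec()))
    return s,p
E
python3 - <<'E'
from tgt import *
s,p=now()
for a in ((.10,.08),(.085,.016),(.04,.016)): print(a,T(*a),"delta mm",(T(*a)-p)*1000)
print("xf",xf,"zf",zf,"y",y)
E
```

```text
t 4.8 p [0.5392 0.2011 0.417 ] sb 0.1676002392821271 d 0.20020789108442302 dy 0.4060184409140638 F_f [-2.304614978993167, 1.0112422964487287, -4.213268188813739] tq [ 0.0145 -0.0075  0.0334]
q [ 0.1808 -0.0126  1.5769 -0.0001  1.5791  0.49  ] rotvec left deg [ -1.4122 -28.6761  28.9698]
(0.1, 0.08) [ 0.5504 -0.2114  0.3005] delta mm [  11.1649 -412.5171 -116.5149]
(0.085, 0.016) [ 0.5022 -0.2215  0.257 ] delta mm [ -37.0219 -422.6277 -160.0673]
(0.04, 0.016) [ 0.5231 -0.2172  0.2174] delta mm [ -16.1398 -418.2462 -199.6872]
xf [0.8617 0.1808 0.4742] zf [-0.464  -0.0974  0.8804] y [-0.2054  0.9787  0.    ]
```

Emit:
{"op": "move_arm", "data": {"plan": [1,-20,0,0,0,0,0,1,-35,0,0,0,4.5,0,1,-38,0,0,0,5,0,1,-40,0,0,0,5,0,1,-40,0,0,0,5,0,1,-40,0,0,0,5,0,1,-40,0,0,0,5,0,1,-40,0,0,0,0,0,1,-40,0,0,0,0,0,1,-40,0,0,0,0,0,1,-25,0,0,0,0,0,0,-14,0,0,0,0,0]}}

```text
time: 6.0
eef_pos: [0.5495, -0.2126, 0.4135]
tcp_rot: [0.632, 0.775, -0.001, -0.004]
contact_force: [0.2, 0.2, -3.2]
opening: 0.179
finger_force: 68.6
```

```bash
python3 -c "
from tgt import *
s,p=now();print((T(.1,.08)-p)*1000)"
```

```text
t 6.0 p [ 0.5495 -0.2126  0.4135] sb 0.2000228957277714 d 0.1326279967828967 dy -0.0010147143254973902 F_f [-1.332274368474134, 0.13499473539128726, -2.9030858851884616] tq [ 0.0732 -0.0136 -0.0162]
q [-0.5411  0.0226  1.5478 -0.0004  1.5791 -0.7443] rotvec left deg [  5.5563 -28.1115   0.1333]
[   0.8584    1.2169 -113.0181]
```

Emit:
{"op": "move_arm", "data": {"plan": [0,0,0,0.9,-4.7,0,0,0,0,0,0.9,-4.7,0,0,0,0,0,0.9,-4.7,0,0,0,0,0,-10,0.9,-4.7,0,0,0,0,-20,0.9,-4.7,0,0,0,0,-20,0.9,-4.6,0,0,0,0,-30,0,0,0,0,0,0,-20,0,0,0,0,0,0,-13,0,0,0,0,0,0,0,0,0,0,0]}}

```text
validation failed for argument at $.pl...
```

```bash
python3 -c "
from tgt import *
s,p=now();print((T(.1,.08)-p)*1000,(T(.085,.016)-p)*1000)"
```

```text
t 6.0 p [ 0.5495 -0.2126  0.4135] sb 0.2000228957277714 d 0.1326279967828967 dy -0.0010147143254973902 F_f [-1.332274368474134, 0.13499473539128726, -2.9030858851884616] tq [ 0.0732 -0.0136 -0.0162]
q [-0.5411  0.0226  1.5478 -0.0004  1.5791 -0.7443] rotvec left deg [  5.5563 -28.1115   0.1333]
[   0.8584    1.2169 -113.0181] [ -47.3284   -8.8937 -156.5705]
```

Emit:
{"op": "move_arm", "data": {"plan": [0,0,0,0.9,-4.7,0,0,0,0,0,0.9,-4.7,0,0,0,0,0,0.9,-4.7,0,0,0,0,-10,0.9,-4.7,0,0,0,0,-20,0.9,-4.7,0,0,0,0,-20,0.9,-4.6,0,0,0,0,-30,0,0,0,0,0,0,-20,0,0,0,0,0,0,-13,0,0,0,0,0,0,0,0,0,0,0]}}

```text
time: 7.0
eef_pos: [0.549, -0.2091, 0.3009]
tcp_rot: [0.612, 0.752, 0.189, 0.155]
contact_force: [0.4, 0.0, -4.0]
opening: 0.179
finger_force: 68.9
```

```bash
python3 -c "
from tgt import *
s,p=now();print((T(.1,.08)-p)*1000,(T(.085,.016)-p)*1000)"
```

```text
t 7.0 p [ 0.549  -0.2091  0.3009] sb 0.10070615262023166 d 0.07943347576246593 dy 0.0025099196101932477 F_f [-1.5392280099570166, -0.07330128305989711, -3.7442698730766284] tq [-0.1146  0.5788 -0.0089]
q [-0.6997 -0.1571  1.9703  0.4425  1.0512 -1.0735] rotvec left deg [ 0.0824 -0.0095  0.109 ]
[ 1.3313 -2.2852 -0.3531] [-46.8555 -12.3959 -43.9055]
```

Emit:
{"op": "move_arm", "data": {"plan": [-7,-1.9,-6.9,0,0,0,0,-8,-2,-8,0,0,0,0,-8,-2,-8,0,0,0,0,-8,-2,-8,0,0,0,0,-7,-2,-6,0,0,0,0,-4,-1.5,-4,0,0,0,0,0,0,0,0,0,0,0,0,0,0,0,0,0,0]}}

```text
time: 7.8
eef_pos: [0.5087, -0.2225, 0.2651]
tcp_rot: [0.611, 0.752, 0.189, 0.159]
contact_force: [-0.2, 0.7, -3.2]
opening: 0.175
finger_force: 68.9
```

```bash
python3 -c "
from tgt import *
s,p=now()
from plant import cams
for n in ('scene','top'):
    d=cams.read_camera(n);pickle.dump(d,open(f'pics/{n}1.pkl','wb'))
S=load('scene1')['color'];T_=load('top1')['color']
cv2.imwrite('pics/c2.png',np.hstack([crop(S,175,190,125,140,3),crop(T_,345,200,125,140,3)]))
for a in (p-.1585*zf+y*.075-.008*xf,p-.1585*zf-y*.075-.008*xf,p+.0415*zf+y*.075,p+.0415*zf-y*.075): print(proj(load('scene1'),a),proj(load('top1'),a))"
```

```text
t 7.8 p [ 0.5087 -0.2225  0.2651] sb 0.08924289808189853 d 0.025297554323929678 dy -0.0022688546394450736 F_f [-1.5548123107575362, 0.7205428690269847, -2.845717713703075] tq [-0.1422  0.6475  0.0007]
q [-0.7796 -0.2045  2.0777  0.4811  1.023  -1.1879] rotvec left deg [0.3748 0.4311 0.214 ]
[261.6165 253.6766] [374.1918 248.6999]
[206.2958 279.738 ] [429.8765 238.0223]
[237.1529 181.6304] [388.1092 283.0073]
[175.9254 206.7459] [450.9651 270.9117]
```

View pics/c2.png

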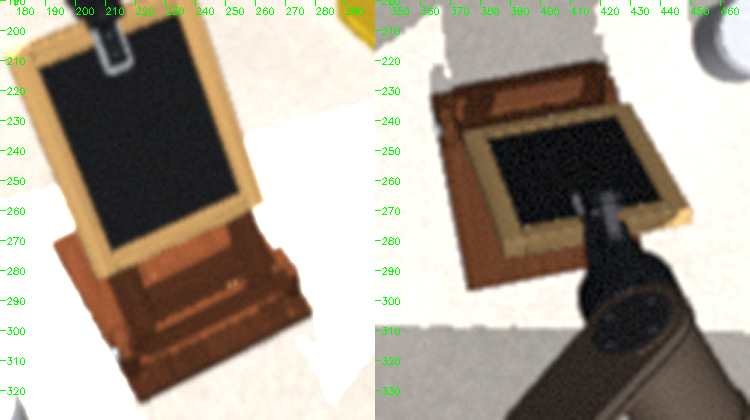

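Emit:
{"op": "move_arm", "data": {"plan": [-4.5,0.1,-2.4,0,0,0,0,-4.5,0.1,-2.4,0,0,0,0,0,0,0,0,0,0,0,0,0,0,0,0,0,0]}}

```text
time: 8.3
eef_pos: [0.4994, -0.222, 0.2598]
tcp_rot: [0.611, 0.752, 0.189, 0.159]
contact_force: [-0.0, -0.5, -3.2]
opening: 0.175
finger_force: 68.9
```

```bash
python3 -c "
from tgt import *
s,p=now()"
```

```text
t 8.3 p [ 0.4994 -0.222   0.2598] sb 0.08880071925223099 d 0.014875392828660345 dy 0.00014217435012172958 F_f [-1.6377134184415603, -0.43661773237964346, -2.8004876612307146] tq [-0.1552  0.6034 -0.0375]
q [-0.7934 -0.22    2.1003  0.4856  1.0237 -1.2051] rotvec left deg [0.3486 0.3858 0.1979]
```

Emit:
{"op": "move_arm", "data": {"plan": [1.9,0.4,-3.5,0,0,0,0,1.9,0.4,-3.5,0,0,0,0,1.9,0.4,-3.5,0,0,0,0,1.9,0.4,-3.5,0,0,0,0,1.9,0.4,-3.5,0,0,0,0,0,0,0,0,0,0,0,0,0,0,0,0,0,0]}}

```text
time: 9.0
eef_pos: [0.5091, -0.22, 0.2422]
tcp_rot: [0.611, 0.752, 0.189, 0.159]
contact_force: [-0.4, 0.2, -3.1]
opening: 0.182
finger_force: 68.7
```

```bash
python3 -c "
from tgt import *
s,p=now()"
```

```text
t 9.0 p [ 0.5091 -0.22    0.2422] sb 0.06865109208543618 d 0.015249581285100084 dy 0.00012997830042971392 F_f [-1.8257233272580442, 0.30229299941099264, -2.5574596700552834] tq [-0.1466  0.6381 -0.0168]
q [-0.7749 -0.1848  2.1037  0.4932  0.9818 -1.2085] rotvec left deg [0.3407 0.3719 0.1781]
```

```bash
python3 -c "
from tgt import *
S,Tt=load('scene1'),load('top1');W=load('w1')
for l in (.015,.025,.035,.045,.055):
    print(l,[proj(D,face+(l+.008)*zf+.032*xf+y*dy).round(1) for D in (S,Tt,W) for dy in (.067,-.067)])
for D,n in ((S,'s'),(W,'w')):
    pass
cv2.imwrite('pics/c3.png',np.hstack([crop(load('scene0')['color'],200,255,90,75,4),crop(W['color'],300,55,110,75,4)]))
"
```

```text
0.015 [array([269.5, 278.6]), array([221.2, 302.4]), array([371.5, 233. ]), array([419.7, 223.7]), array([330.4,  74.1]), array([449.4,  99.6])]
0.025 [array([268.3, 275.3]), array([219.8, 299.1]), array([372.1, 234.5]), array([420.5, 225.2]), array([329.8,  77.8]), array([450.7, 103.7])]
0.035 [array([267.2, 272. ]), array([218.4, 295.8]), array([372.7, 236. ]), array([421.4, 226.7]), array([329.2,  81.6]), array([452.2, 107.9])]
0.045 [array([266. , 268.7]), array([217. , 292.4]), array([373.3, 237.6]), array([422.3, 228.2]), array([328.5,  85.6]), array([453.6, 112.2])]
0.055 [array([264.8, 265.4]), array([215.6, 289.1]), array([373.9, 239.2]), array([423.2, 229.7]), array([327.8,  89.7]), array([455.1, 116.7])]
```

View pics/c3.png

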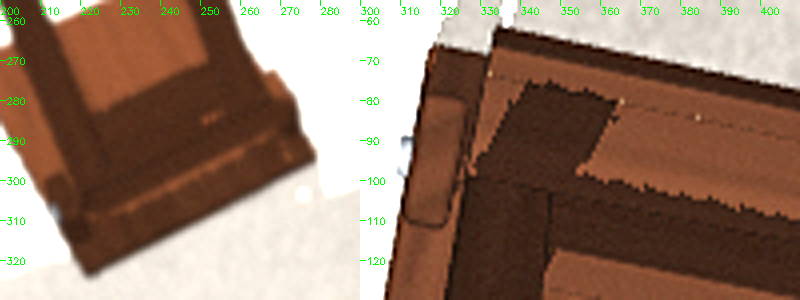

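Emit:
{"op": "move_arm", "data": {"plan": [0.9,0.2,-1.8,0,0,0,0,0.9,0.2,-1.8,0,0,0,0,0.9,0.2,-1.8,0,0,0,0,0.9,0.2,-1.8,0,0,0,0,0,0,0,0,0,0,0], "newtons": 45}}

```text
time: 9.5
eef_pos: [0.5126, -0.2191, 0.2348]
tcp_rot: [0.611, 0.752, 0.189, 0.158]
contact_force: [0.4, -0.0, -3.6]
opening: 0.178
finger_force: 68.8
```

Emit:
{"op": "move_arm", "data": {"plan": [0.9,0.2,-1.8,0,0,0,0,0.9,0.2,-1.8,0,0,0,0,0.9,0.2,-1.8,0,0,0,0,0.9,0.2,-1.8,0,0,0,0,0,0,0,0,0,0,0]}}

```text
time: 10.0
eef_pos: [0.5162, -0.2183, 0.2276]
tcp_rot: [0.611, 0.752, 0.189, 0.158]
contact_force: [-0.4, -0.6, -4.4]
opening: 0.179
finger_force: 68.8
```

Emit:
{"op": "move_arm", "data": {"plan": [0.9,0.2,-1.8,0,0,0,0,0.9,0.2,-1.8,0,0,0,0,0.9,0.2,-1.8,0,0,0,0,0,0,0,0,0,0,0]}}

```text
time: 10.4
eef_pos: [0.5189, -0.2176, 0.2222]
tcp_rot: [0.611, 0.752, 0.189, 0.158]
contact_force: [-1.1, -0.3, -3.9]
opening: 0.175
finger_force: 68.8
```

Emit:
{"op": "move_arm", "data": {"plan": [0.9,0.2,-1.8,0,0,0,0,0.9,0.2,-1.8,0,0,0,0,0.9,0.2,-1.8,0,0,0,0,0,0,0,0,0,0,0]}}

```text
time: 10.8
eef_pos: [0.5216, -0.217, 0.2168]
tcp_rot: [0.611, 0.752, 0.189, 0.158]
contact_force: [0.9, 0.3, -3.9]
opening: 0.184
finger_force: 68.8
```

Emit:
{"op": "move_arm", "data": {"plan": [0.9,0.2,-1.8,0,0,0,0,0.9,0.2,-1.8,0,0,0,0,0.9,0.2,-1.8,0,0,0,0,0,0,0,0,0,0,0]}}

```text
time: 11.2
eef_pos: [0.5243, -0.2164, 0.2114]
tcp_rot: [0.611, 0.752, 0.189, 0.158]
contact_force: [-0.6, -0.9, -3.7]
opening: 0.179
finger_force: 68.8
```

Emit:
{"op": "move_arm", "data": {"plan": [0.9,0.2,-1.8,0,0,0,0,0.9,0.2,-1.8,0,0,0,0,0.5,0.1,-0.9,0,0,0,0,0,0,0,0,0,0,0]}}

```text
time: 11.6
eef_pos: [0.5266, -0.216, 0.2071]
tcp_rot: [0.611, 0.752, 0.189, 0.159]
contact_force: [0.2, -0.2, -3.1]
opening: 0.176
finger_force: 68.8
```

Emit:
{"op": "move_arm", "data": {"plan": [0.9,0.2,-1.8,0,0,0,0,0.9,0.2,-1.8,0,0,0,0,0,0,0,0,0,0,0]}}

```text
time: 11.9
eef_pos: [0.5284, -0.2156, 0.2033]
tcp_rot: [0.611, 0.752, 0.189, 0.159]
contact_force: [0.6, -0.3, -3.5]
opening: 0.176
finger_force: 68.8
```

Emit:
{"op": "move_arm", "data": {"plan": [0.9,0.2,-1.8,0,0,0,0,0.9,0.2,-1.8,0,0,0,0,0,0,0,0,0,0,0]}}

```text
time: 12.2
eef_pos: [0.5302, -0.2151, 0.1997]
tcp_rot: [0.611, 0.752, 0.189, 0.159]
contact_force: [-0.1, -0.2, -3.0]
opening: 0.18
finger_force: 68.8
```

Emit:
{"op": "move_arm", "data": {"plan": [0.9,0.2,-1.8,0,0,0,0,0.9,0.2,-1.8,0,0,0,0,0,0,0,0,0,0,0]}}

```text
time: 12.5
eef_pos: [0.5325, -0.2162, 0.1987]
tcp_rot: [0.611, 0.752, 0.189, 0.16]
contact_force: [-4.9, -2.0, 4.4]
opening: 0.178
finger_force: 70.2
```

```bash
python3 -c "
from tgt import *
s,p=now()"
```

```text
t 12.5 p [ 0.5325 -0.2162  0.1987] sb 0.019103675188724162 d 0.015417953932731439 dy -0.000987842520190794 F_f [-2.4606286869468783, -0.9506057448162851, 6.356756605102265] tq [0.0069 1.1953 0.1752]
q [-0.7335 -0.092   2.1057  0.5182  0.8775 -1.2263] rotvec left deg [0.5322 0.4544 0.1281]
```

Emit:
{"op": "move_arm", "data": {"plan": [0,0,0,0,0,0,0,-1.1,-0.2,0.2,0,0,0,0,-0.9,-0.2,-0.5,0,0,0,0,-0.9,-0.2,-0.5,0,0,0,0,0,0,0,0,0,0,0]}}

```text
time: 13.0
eef_pos: [0.5303, -0.2162, 0.1976]
tcp_rot: [0.612, 0.751, 0.19, 0.161]
contact_force: [-1.9, -2.0, 5.2]
opening: 0.176
finger_force: 70.2
```

```bash
python3 -c "
from tgt import *
s,p=now()"
```

```text
t 13.0 p [ 0.5303 -0.2162  0.1976] sb 0.019177053903760427 d 0.013106330069957785 dy -0.0005607977200156889 F_f [0.47252973948280996, -1.5425967840829562, 5.68260356447287] tq [ 0.3413 -0.2455 -0.0227]
q [-0.7379 -0.096   2.1122  0.5243  0.8763 -1.2316] rotvec left deg [0.3962 0.6241 0.2972]
```

Emit:
{"op": "move_arm", "data": {"plan": [-1.1,-0.2,0,0,0,0,0,-1.1,-0.2,0,0,0,0,0,0,0,0,0,0,0,0]}}

```text
time: 13.3
eef_pos: [0.5274, -0.2162, 0.1963]
tcp_rot: [0.611, 0.752, 0.189, 0.16]
contact_force: [0.4, -1.2, 3.0]
opening: 0.18
finger_force: 69.8
```

```bash
python3 -c "
from tgt import *
s,p=now()"
```

```text
t 13.3 p [ 0.5274 -0.2162  0.1963] sb 0.01933830464989547 d 0.009958201187794054 dy 1.5523486833123965e-05 F_f [1.5568219707396427, -1.2542469177122662, 2.6059530784990463] tq [ 0.1117 -0.5481 -0.0656]
q [-0.7414 -0.0995  2.1174  0.5232  0.878  -1.2361] rotvec left deg [0.4205 0.4831 0.2002]
```

Emit:
{"op": "move_arm", "data": {"plan": [-0.9,-0.2,-0.3,0,0,0,0,-0.9,-0.2,-0.3,0,0,0,0,0,0,0,0,0,0,0]}}

```text
time: 13.6
eef_pos: [0.5272, -0.2163, 0.1963]
tcp_rot: [0.611, 0.751, 0.191, 0.161]
contact_force: [11.6, 0.7, -0.0]
opening: 0.184
finger_force: 68.5
```

```bash
python3 -c "
from tgt import *
s,p=now()"
```

```text
t 13.6 p [ 0.5272 -0.2163  0.1963] sb 0.01945378567198003 d 0.009703753264535138 dy -1.2438316024712653e-05 F_f [10.134669674218896, -1.6592724870086932, -5.499788838476604] tq [ 0.1093 -1.6226  0.1363]
q [-0.7432 -0.1012  2.1199  0.5281  0.8762 -1.2408] rotvec left deg [0.409  0.6999 0.2328]
```

Emit:
{"op": "move_arm", "data": {"plan": [1.2,0.3,-0.7,0,0,0,0,0.3,0.1,-0.6,0,0,0,0,0,0,0,0,0,0,0]}}

```text
time: 13.9
eef_pos: [0.5276, -0.2168, 0.1959]
tcp_rot: [0.611, 0.752, 0.189, 0.161]
contact_force: [-1.1, -1.8, 8.3]
opening: 0.176
finger_force: 70.5
```

```bash
python3 -c "
from tgt import *
s,p=now()"
```

```text
t 13.9 p [ 0.5276 -0.2168  0.1959] sb 0.018996940846924354 d 0.00984844906486549 dy -0.0005455595623839774 F_f [2.625855585807948, -1.5412471237307546, 8.016165517282584] tq [ 0.3988 -0.4969  0.2236]
q [-0.7421 -0.0986  2.1175  0.5246  0.8764 -1.239 ] rotvec left deg [0.4751 0.5498 0.1734]
```

Emit:
{"op": "move_arm", "data": {"plan": [0,0,0,0,0,0,17,0,0,0,0,0,0,19,0,0,0,0,0,0,22,0,0,0,0,0,0,26,0,0,0,0,0,0,34,0,0,0,0,0,0,42,0,0,0,0,0,0,42]}}

```text
time: 14.6
eef_pos: [0.5264, -0.2157, 0.1933]
tcp_rot: [0.611, 0.752, 0.189, 0.158]
contact_force: [0.1, 0.1, -0.4]
opening: 0.49
finger_force: 0.0
```

```bash
python3 -c "
from tgt import *
s,p=now()
from plant import cams
for n in ('scene','top'):
    d=cams.read_camera(n);pickle.dump(d,open(f'pics/{n}2.pkl','wb'))
S=load('scene2')['color'];T_=load('top2')['color']
cv2.imwrite('pics/c4.png',np.hstack([crop(S,165,190,125,140,3),crop(T_,345,200,125,140,3)]))"
```

```text
t 14.6 p [ 0.5264 -0.2157  0.1933] sb 0.017164892310608665 d 0.007761718494560255 dy 0.0007060853039951228 F_f [-0.05744593465413469, 0.04782322260120736, -0.40950396868210137] tq [-0.0537  0.2148 -0.0583]
q [-0.742  -0.0972  2.1206  0.5238  0.8762 -1.2386] rotvec left deg [0.3294 0.3386 0.1703]
```

View pics/c4.png

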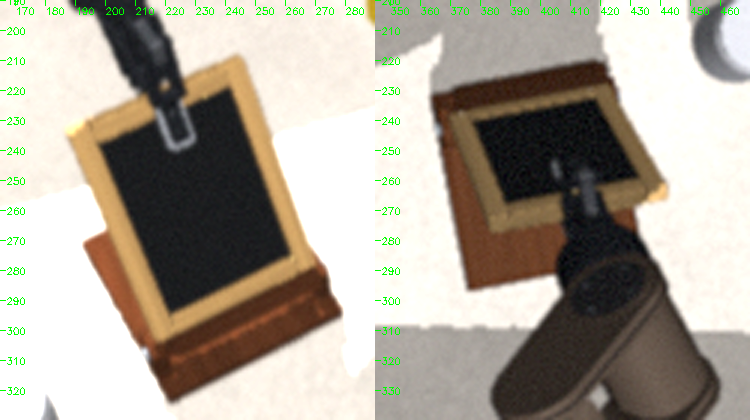

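Emit:
{"op": "move_arm", "data": {"plan": [-2.3,-0.5,4.4,0,0,0,42,-4.6,-1,8.8,0,0,0,42,-6.9,-1.5,13.2,0,0,0,42,-9.2,-2,17.6,0,0,0,42,-9.2,-2,17.6,0,0,0,42,-9.2,-2,17.6,0,0,0,42,0,0,30,0,0,0,42,0,0,30,0,0,0,42,0,0,0,0,0,0,42,0,0,0,0,0,0,42]}}

```text
time: 15.7
eef_pos: [0.4852, -0.2252, 0.3345]
tcp_rot: [0.611, 0.752, 0.189, 0.16]
contact_force: [-0.1, -0.4, 0.4]
opening: 0.49
finger_force: 0.0
```

```bash
python3 -c "
from tgt import *
s,p=now();d=snap('w3')
f=face+.0*xf
for a,b in ((75,0),(-75,0),(75,200),(-75,200)): print((a,b),proj(d,face+y*a/1000+zf*(.019+b/1000)+.0175*xf))
"
```

```text
t 15.7 p [ 0.4852 -0.2252  0.3345] sb 0.16148830703196712 d 0.03741652596454033 dy -0.00012024261095269411 F_f [-0.021638928231375778, -0.39993899359204993, 0.42808279432701657] tq [-0.0292  0.234  -0.0759]
q [-0.8219 -0.2997  2.0284  0.4564  1.1689 -1.1571] rotvec left deg [0.4865 0.4769 0.1901]
w3 15.7 [ 0.4852 -0.2252  0.3345] [ 0.4045 -0.1692  0.4587] 62.50173445883206 [314.348  309.8221] {'M', 'cx', 'color', 'fov_y', 'cy', 'T_tool_cam', 'origin'}
(75, 0) [294.9867 117.0633]
(-75, 0) [296.6166 250.4079]
(75, 200) [279.9128 114.0348]
(-75, 200) [285.0511 341.0673]
```

View pics/w3.png

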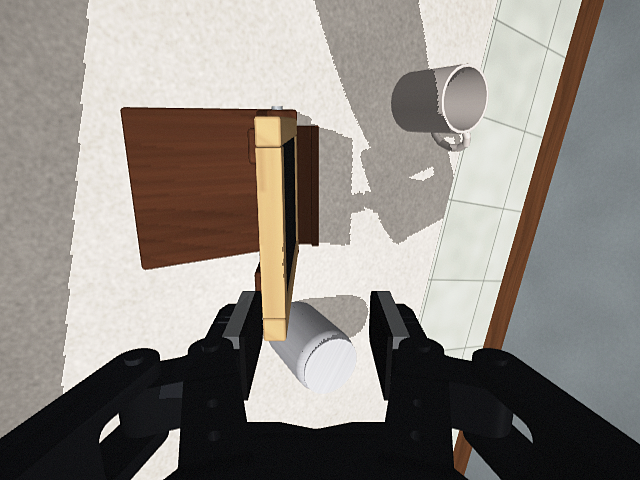

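```bash
python3 -c "
from plant import order
print(order.sign_off())"
```

```text
the job is handed in; nothing more can be done
None
```

The tall slate is standing on the easel, released, leaning back against the uprights; the last picture shows it square and centred to about 2 mm. It touched the ledge about 19 mm above the hinge with roughly 9 N. The job was handed in at about 16 s, but the interface returned no verdict.

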